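# Line up the fire pails by size

### The job

Line up the four tin fire pails on the oak rail in order of size, each standing upright and centred on its own round mark, the largest on the mark next to the brass bell and the smallest at the far end. The yellow pail is nested in the green one: lift it out without pulling the green pail up with it. Leave the red fire engine where it stands.

Things in the scene. Friction and masses are not known exactly. Their poses are not given: they have to be found in the camera images.
- pail_red: loose red-painted tin toy fire pail, open at the top, 40 mm outer diameter over the straight upper part (16 mm high, up to the rim), narrowing below it to 34 mm at the bottom; 46 mm tall, walls 2.5 mm, its floor raised 20 mm above its bottom edge; about 50 g. Origin: centre of its underside, z up along its axis. At the start it stands on the table.
- pail_yellow: loose yellow-painted tin toy fire pail, open at the top, 48 mm outer diameter over the straight upper part (16 mm high, up to the rim), narrowing below it to 42 mm at the bottom; 46 mm tall, walls 2.5 mm, its floor raised 20 mm above its bottom edge; about 60 g. Origin: centre of its underside, z up along its axis. At the start it stands nested in the green pail, bottom on the green pail's floor, so its top 20 mm stand out above the green rim; about 2 mm play all round.
- pail_green: loose green-painted tin toy fire pail, open at the top, 56 mm outer diameter over the straight upper part (16 mm high, up to the rim), narrowing below it to 50 mm at the bottom; 46 mm tall, walls 2.5 mm, its floor raised 20 mm above its bottom edge; about 70 g. Origin: centre of its underside, z up along its axis. At the start it stands on the table with the yellow pail nested in it.
- pail_blue: loose blue-painted tin toy fire pail, open at the top, 64 mm outer diameter over the straight upper part (16 mm high, up to the rim), narrowing below it to 58 mm at the bottom; 46 mm tall, walls 2.5 mm, its floor raised 20 mm above its bottom edge; about 80 g. Origin: centre of its underside, z up along its axis. At the start it stands on the table.
- mark_a: round cork-coloured mark with a white edge, 52 mm across and flat, on the top of the fixed dark oak rail (480 x 90 mm board, 12 mm thick, lying on the table); one of the two end marks. The marks lie in the order a, b, c, d in a straight row, 90 mm apart, along the rail's length. Origin: its centre, at the rail's upper face; y along the row from a to d, z up.
- mark_b: round cork-coloured mark with a white edge, 52 mm across and flat, on the top of the fixed dark oak rail (480 x 90 mm board, 12 mm thick, lying on the table); one of the two middle marks. The marks lie in the order a, b, c, d in a straight row, 90 mm apart, along the rail's length. Origin: its centre, at the rail's upper face; y along the row from a to d, z up.
- mark_c: round cork-coloured mark with a white edge, 52 mm across and flat, on the top of the fixed dark oak rail (480 x 90 mm board, 12 mm thick, lying on the table); one of the two middle marks. The marks lie in the order a, b, c, d in a straight row, 90 mm apart, along the rail's length. Origin: its centre, at the rail's upper face; y along the row from a to d, z up.
- mark_d: round cork-coloured mark with a white edge, 52 mm across and flat, on the top of the fixed dark oak rail (480 x 90 mm board, 12 mm thick, lying on the table); one of the two end marks. The marks lie in the order a, b, c, d in a straight row, 90 mm apart, along the rail's length. Origin: its centre, at the rail's upper face; y along the row from a to d, z up.
- bell: round brass bell, a dome 44 mm across and 30 mm high, fixed on one end of the rail, in line with the marks and 80 mm from the nearest one (mark a or mark d: it changes from start to start). A small square white-painted block, 26 mm wide and 14 mm high, is fixed at the other end. Origin: centre of its underside, on the rail's upper face.
- engine: red tin toy fire engine, loose bystander, about 190 mm long, 70 mm wide, 60 mm high, standing on its wheels on the table beyond the rail. Origin: on the table under its middle; y along its length.

How it is judged (in metres and radians):
At the end, for the whole second after the job is handed in: Counted from the bell's end of the rail, the blue, green, yellow and red pails stand on the first to fourth marks: each within 12 mm of its mark's centre, its underside within 4 mm of the rail's upper face, upright within 0.1 rad, and at rest (((horizontal distance between bell and mark_a below 0.12 m and horizontal distance between pail_blue and mark_a below 0.012 m and z of pail_blue in the frame of mark_a between -0.004 and 0.004 m and horizontal distance between pail_green and mark_b below 0.012 m and z of pail_green in the frame of mark_b between -0.004 and 0.004 m and horizontal distance between pail_yellow and mark_c below 0.012 m and z of pail_yellow in the frame of mark_c between -0.004 and 0.004 m and horizontal distance between pail_red and mark_d below 0.012 m and z of pail_red in the frame of mark_d between -0.004 and 0.004 m) or (horizontal distance between bell and mark_d below 0.12 m and horizontal distance between pail_blue and mark_d below 0.012 m and z of pail_blue in the frame of mark_d between -0.004 and 0.004 m and horizontal distance between pail_green and mark_c below 0.012 m and z of pail_green in the frame of mark_c between -0.004 and 0.004 m and horizontal distance between pail_yellow and mark_b below 0.012 m and z of pail_yellow in the frame of mark_b between -0.004 and 0.004 m and horizontal distance between pail_red and mark_a below 0.012 m and z of pail_red in the frame of mark_a between -0.004 and 0.004 m)) and angle between each of pail_blue, pail_green, pail_yellow, pail_red's own z axis and vertical below 0.1 rad and linear speed of each of pail_blue, pail_green, pail_yellow, pail_red below 0.02 m/s and angular speed of each of pail_blue, pail_green, pail_yellow, pail_red below 0.2 rad/s); the robot touches nothing.
It fails at once if the green pail is lifted more than 20 mm with the yellow pail still nested in it (height (world z) of pail_green above 0.02 m and horizontal distance between pail_yellow and pail_green below 0.015 m and z of pail_yellow in the frame of pail_green between 0.005 and 0.035 m).
It fails at once if the fire engine is moved more than 20 mm (distance of engine from where it was at the start of the episode above 0.02 m).
It also fails if it takes over 120 s, if anything falls off the work surface, if the arm or the gripper's body presses on something with over 40 N, if the wrist force passes 120 N, or if a joint passes its speed limit or range.

### The arm

A 6-joint arm with a two-finger parallel gripper is mounted at the origin on the work surface. World frame = base frame: x ahead of the robot, y to its left, z up, the work surface at z = 0. Lengths are in mm, angles in rad, forces in N, time in s.
With the tool pointing down it reaches from about 275 to 1000 mm from the base axis. Payload 8.4 kg.
Tool frame: the origin (TCP) lies at the very end of the fingers, on their centre line; the grasp point (between the pads) lies 19 mm behind it (env.grip_depth is the z of the grasp point in the tool frame, in mm); z points along the fingers, y is the line along which they close (so a half turn about z gives the same grasp; the last joint's range is limited). The gripper opens to 85 mm and grips with 20 to 120 N. Pads are 22 mm wide; open, the fingers measure 114 mm over their backs; the gripper's body (76 mm by 85 mm) begins 54 mm behind the grasp point. The pads swing forward as they close: fully open they stand 13 mm farther back than shut.
Start: joints at [1.299, 0.353, 1.633, -0, 1.155, -0.002], TCP at [166.585, 602.393, 231.281] pointing down, gripper open.
Joint ranges: [-2.63, 2.63], [-0.92, 2.1], [0.06, 2.66], [-1.3, 4.44], [0, 2.69], [-3.02, 3.02]. Speed limits (rad/s): [2.22, 2.22, 2.79, 3.14, 3.14, 3.14].

### API

Orientations are given as a unit quaternion [x, y, z, w].
In Python, from rig import env gives the robot as it stands.
- The arm moves only by the tool apply_moves, never from a script. Its argument "series" is a list of rows, each a list of 7 numbers: the shift along the world's x, y, z normalised to -1 to 1, where 1 is 0.5 m, then the turn, a rotation vector about the world's x, y, z normalised to -1 to 1, where 1 is 90 degrees, then the gripper command: -1 is fully open, 1 is shut, values between are in proportion. A call has 1 to 20 rows; each row is the pose to reach, as a shift and turn from the pose commanded when the call began; what a row does not reach only later rows make up. A row lasts 1/12 s, in which the tool goes at most 41.7 mm and 7.16 degrees, less where a joint would pass 70% of its speed; a pose out of reach is approached as far as the arm can. A call with a number of a shift or a turn outside -1 to 1 is refused whole. A call with a gripper value outside its range is refused whole. The fingers move at their own pace and stop on an object; "grip_force" is the grip in N (left out, the last holds). Time passes only in rows, so rows that repeat a pose let the fingers close. It gives the time, the measured TCP pose, the force, the opening and the grip force at its end, in the units of the state.
- env.get_obs(): the state, without advancing time (a new reading comes with each control period).
- env.camera(name): name is "side" or "top"; returns a dict with "color" (480x640x3 uint8, blue, green, red), "depth" (480x640 float32, mm along the optical axis (not along the pixel's ray), 0 where there is no reading), "intrinsics" (3x3 intrinsics, pixels), "extrinsics" (4x4, takes a point from world to camera coordinates). Camera axes: x right, y down, z forward; pixel columns grow to the right and rows downward; lengths in mm; the calibration is good to about 2 mm. A picture is of the moment at which its call begins.
- env.close_job(): hands the job in; it is judged then, once.
The state is a dict: "time": time; "qpos": joint angles; "joint_velocities": joint speeds; "joint_torque": joint torques, N m; "position": TCP position; "ee_rot": TCP orientation; "ft_force": force on the tool from outside, world axes, zero at the start; "moment": the same for the moment, N m; "width": finger opening in mm; "gripper_force": force on a finger pad.
Only numpy, scipy, OpenCV 4.12 (cv2) and the standard library are available. Lean on these libraries where they do the work, as an engineer would, in place of code of your own. Each camera call takes 0.05 s, during which the arm holds its last target. There are 200 camera calls.

## Working session

There is one attempt and no reset: what is moved stays moved. The work goes in short steps, Python scripts to look and compute and a tool call to move; the robot and the scene stay as the last step left them, time stands still between calls to the robot, and variables do not carry over. Pictures are saved under pics/ and viewed, at most 14 in all, crops included, and the job is handed in when it is done.

Besides the shell and the picture viewer there is one more tool, called after "Request:" as name(argument=value, ...) on one line, values as JSON. apply_moves: Moves the arm, as the interface text tells. Scaled input: -1 to 1 covers 0.5 m each way for a shift and 90 degrees each way for a turn. Its arguments: {"type":"object","properties":{"series":{"type":"array","items":{"type":"array","items":{"type":"number"}}},"grip_force":{"type":"number"}},"required":["series"]}

```bash
mkdir -p pics
cat > h.py <<'E'
import numpy as np, cv2
from rig import env
def cloud(c):
    K=np.array(c["intrinsics"]);T=np.linalg.inv(np.array(c["extrinsics"]));d=c["depth"].astype(float)
    v,u=np.indices(d.shape)
    P=np.stack([(u-K[0,2])/K[0,0]*d,(v-K[1,2])/K[1,1]*d,d,np.ones_like(d)],-1)@T.T
    P=P[...,:3];P[d==0]=np.nan
    return P
E
python3 - <<'E'
from h import *
for n in("top","side"):
    c=env.camera(n);cv2.imwrite(f"pics/{n}0.png",c["color"]);np.savez(f"{n}0.npz",P=cloud(c),color=c["color"])
    print(n,np.linalg.inv(np.array(c["extrinsics"])).round(2).tolist())
o=env.get_obs();print(o);print(env.grip_depth)
E
```

```text
top [[0.01, -1.0, 0.04, 504.72], [-1.0, -0.01, 0.01, 32.07], [-0.01, -0.04, -1.0, 1112.25], [0.0, 0.0, 0.0, 1.0]]
side [[0.92, -0.29, 0.25, 303.98], [-0.38, -0.7, 0.6, -594.48], [-0.0, -0.65, -0.76, 865.76], [0.0, 0.0, 0.0, 1.0]]
{'time': 0.1, 'qpos': array([ 1.29859252e+00,  3.53590524e-01,  1.63403328e+00,  2.73670789e-08,
        1.15520816e+00, -2.42883053e-03]), 'joint_velocities': array([-0.00018188, -0.00352269, -0.00247335, -0.00033257, -0.00162537,
        0.0006887 ]), 'joint_torque': array([ 9.73922142e-04, -6.06356120e+01, -3.42819893e+01, -1.20267978e-04,
        3.95841314e-03, -4.79813070e-05]), 'position': array([166.47733127, 601.98960788, 230.64082412]), 'ee_rot': array([ 1.34478801e-01,  9.90916277e-01, -6.13819533e-04, -8.48338673e-05]), 'ft_force': array([-0.079611  ,  0.49101537, -0.63068488]), 'moment': array([-0.00226956,  0.07232291, -0.04206847]), 'gripper_force': 0.0, 'width': 85.71617671100242}
-18.700000000000003
```

View pics/top0.png

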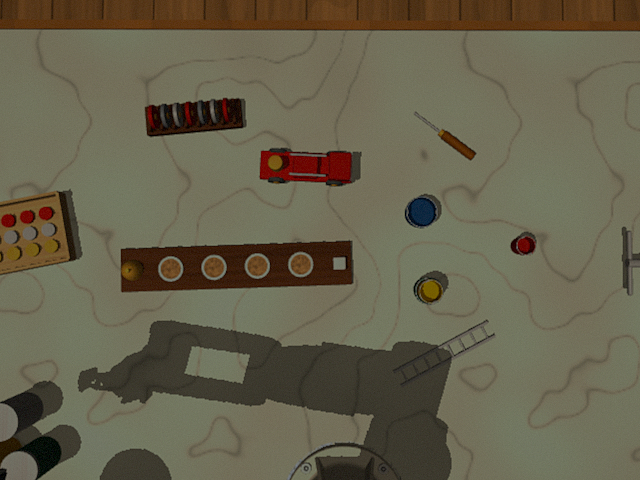

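View pics/side0.png

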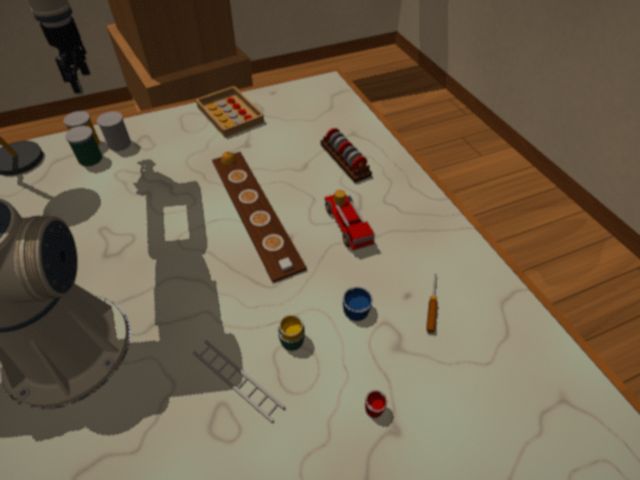

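The top view shows the bell at (132,270), marks at (170,268), (214,267), (257,265) and (300,264), and the white block at (339,263). Blue is at (422,211), yellow in green at (430,290), red at (524,243) and the engine at (305,166). The side view agrees, and all the pails are upright. Next I'll measure them in world coordinates.

```bash
cat >> h.py <<'E'
from scipy.optimize import least_squares
def near(P,xy,r,zlo,zhi):
    m=np.hypot(P[...,0]-xy[0],P[...,1]-xy[1])<r
    return m&(P[...,2]>zlo)&(P[...,2]<zhi)
def circ(Q,R=None):
    # outer rim: centre by min enclosing circle and by bounding box mid
    (x,y),r=cv2.minEnclosingCircle(Q[:,:2].astype(np.float32))
    mid=(np.percentile(Q[:,:2],1,axis=0)+np.percentile(Q[:,:2],99,axis=0))/2
    return np.round([x,y,r,*mid,np.percentile(Q[:,2],90),len(Q)],1)
E
python3 - <<'E'
from h import *
D={n:np.load(n+"0.npz") for n in("top","side")}
P=D["top"]["P"]; C=D["top"]["color"]
px=dict(bell=(132,270),m1=(170,268),m2=(214,267),m3=(257,265),m4=(300,264),block=(339,263),blue=(422,211),red=(524,243),yel=(430,290),eng=(305,166))
W={k:P[v,u] for k,(u,v) in px.items()}
for k in W: print(k,W[k].round(1))
print("marks by colour (top/side)")
for n in D:
    Pn=D[n]["P"];c=D[n]["color"].astype(int)
    for k in("m1","m2","m3","m4"):
        m=near(Pn,W[k],34,4,25)&(c[...,2]>c[...,0:1].squeeze()*0+95)
        print(n,k,circ(Pn[m]))
    for k,z in(("blue",(38,60)),("red",(38,60)),("yel",(58,80)),("yel",(36,54))):
        m=near(Pn,W[k],48,*z)
        if m.sum()>5: print(n,k,z,circ(Pn[m]))
    for nm,bx in (("tableZ",(W["blue"][:2]+[0,-70])),): print(nm,np.nanmedian(Pn[near(Pn,bx,20,-20,20)][:,2]))
E
```

```text
bell [479.3 434.6  35.7]
m1 [483.4 363.6  14.6]
m2 [486.  271.9  16.1]
m3 [490.6 183.3  13.1]
m4 [493.2  94.1  13.5]
block [495.8  13.5  26.4]
blue [ 604.  -157.5   20.2]
red [ 539.  -366.9   20.4]
yel [ 442.7 -169.8   40.1]
eng [692.   83.7  46.2]
marks by colour (top/side)
top m1 [482.2 363.6  25.9 482.3 363.   16.7 422. ]
top m2 [485.9 273.8  26.  485.  273.4  16.9 419. ]
top m3 [489.5 183.6  25.8 489.6 183.5  16.6 428. ]
top m4 [493.1  93.6  25.6 493.   93.1  16.5 429. ]
top blue (38, 60) [ 599.3 -153.    32.2  599.6 -152.6   48.9  163. ]
top red (38, 60) [ 533.8 -361.9   21.1  533.2 -361.4   48.8  123. ]
top yel (58, 80) [ 441.5 -166.9   24.2  441.3 -167.1   69.   131. ]
top yel (36, 54) [ 441.5 -166.9   28.3  441.1 -163.8   47.9  443. ]
tableZ 0.814222883749494
side m1 [482.3 365.5  32.  481.9 364.5  15.7 213. ]
side m2 [484.7 274.3  30.1 485.5 274.9  15.6 241. ]
side m3 [488.6 185.   30.3 489.1 184.3  15.5 271. ]
side m4 [493.   94.2  29.1 492.7  94.   15.7 306. ]
side blue (38, 60) [ 600.1 -153.8   33.1  599.3 -153.8   47.9  198. ]
side red (38, 60) [ 532.7 -362.1   20.6  532.7 -362.    47.9  161. ]
side yel (58, 80) [ 441.3 -167.6   24.5  440.9 -167.4   67.3  176. ]
side yel (36, 54) [ 440.9 -168.4   27.8  440.7 -170.2   50.6  418. ]
tableZ 0.6283385969712754
```

The marks from the bell outward are about (482.2,364), (485.7,273.9), (489.3,184) and (493,94). Blue is at (599.6,-153.3), red at (533.3,-361.8), and yellow in green at (441.3,-167.3). I'll start towards yellow, turning the tool so the fingers close along x.

Request:
apply_moves(series=[[0.55,-0.945,0,0,0,-0.828,-1],[0.55,-0.945,0,0,0,-0.828,-1],[0.55,-0.945,0,0,0,-0.828,-1],[0.55,-0.945,0,0,0,-0.828,-1],[0.55,-0.945,0,0,0,-0.828,-1],[0.55,-0.945,0,0,0,-0.828,-1],[0.55,-0.945,0,0,0,-0.828,-1],[0.55,-0.945,0,0,0,-0.828,-1],[0.55,-0.945,0,0,0,-0.828,-1],[0.55,-0.945,0,0,0,-0.828,-1],[0.55,-0.945,0,0,0,-0.828,-1],[0.55,-0.945,0,0,0,-0.828,-1],[0.55,-0.945,0,0,0,-0.828,-1],[0.55,-0.945,0,0,0,-0.828,-1],[0.55,-0.945,0,0,0,-0.828,-1],[0.55,-0.945,0,0,0,-0.828,-1],[0.55,-0.945,0,0,0,-0.828,-1],[0.55,-0.945,0,0,0,-0.828,-1]], grip_force=35)

```text
time: 1.6
position: [440.9, 131.1, 231.2]
ee_rot: [0.706, 0.708, -0.0, -0.0]
ft_force: [0.2, 0.1, 0.9]
width: 85.3
gripper_force: 0.0
```

Request:
apply_moves(series=[[0,-0.594,-0.25,0,0,0,-1],[0,-0.594,-0.25,0,0,0,-1],[0,-0.594,-0.25,0,0,0,-1],[0,-0.594,-0.25,0,0,0,-1],[0,-0.594,-0.25,0,0,0,-1],[0,-0.594,-0.25,0,0,0,-1],[0,-0.594,-0.25,0,0,0,-1],[0,-0.594,-0.25,0,0,0,-1],[0,-0.594,-0.25,0,0,0,-1],[0,-0.594,-0.25,0,0,0,-1],[0,-0.594,-0.3,0,0,0,-1],[0,-0.594,-0.34,0,0,0,-1],[0,-0.594,-0.366,0,0,0,-1],[0,-0.594,-0.366,0,0,0,-1],[0,-0.594,-0.366,0,0,0,0.3],[0,-0.594,-0.366,0,0,0,1],[0,-0.594,-0.366,0,0,0,1],[0,-0.594,-0.366,0,0,0,1],[0,-0.594,-0.366,0,0,0,1],[0,-0.594,-0.366,0,0,0,1]])

```text
time: 3.27
position: [442.6, -167.0, 49.8]
ee_rot: [0.707, 0.707, 0.001, 0.001]
ft_force: [-0.0, 3.8, 9.1]
width: 47.1
gripper_force: 34.4
```

Request:
apply_moves(series=[[0,0,0,0,0,0,1],[0,0,0,0,0,0,1],[0,0,0,0,0,0,1],[0,0,0,0,0,0,1]])

```text
time: 3.6
position: [442.6, -167.0, 49.8]
ee_rot: [0.707, 0.707, 0.001, 0.001]
ft_force: [-0.7, 4.8, 9.7]
width: 47.0
gripper_force: 34.4
```

Yellow is gripped at a width of 47 mm. I'll lift it 14 mm first and check the green pail.

Request:
apply_moves(series=[[0,0,0.005,0,0,0,1],[0,0,0.01,0,0,0,1],[0,0,0.015,0,0,0,1],[0,0,0.02,0,0,0,1],[0,0,0.025,0,0,0,1],[0,0,0.03,0,0,0,1],[0,0,0.03,0,0,0,1],[0,0,0.03,0,0,0,1]])

```text
time: 4.27
position: [441.7, -167.2, 63.4]
ee_rot: [0.707, 0.707, 0.0, 0.0]
ft_force: [0.3, 0.1, -0.8]
width: 46.7
gripper_force: 36.0
```

Run:
```python
from h import *
c=env.camera("side");cv2.imwrite("pics/s1.png",cv2.resize(c["color"][270:370,220:360],None,fx=5,fy=5))
P=cloud(c);m=near(P,(441,-167),60,5,110)
C=c["color"].astype(int)
g=m&(C[...,1]>C[...,2]+15)
y=m&(C[...,2]>C[...,0]+60)
for k in(g,y): print(k.sum(),np.percentile(P[k],[2,50,98],axis=0).round(1).tolist() if k.sum() else 0)
```

```text
60 [[417.9, -195.1, 16.1], [429.3, -190.6, 30.4], [448.4, -181.4, 38.0]]
429 [[420.9, -190.9, 48.9], [443.0, -164.5, 56.7], [462.0, -145.9, 80.9]]
```

View pics/s1.png

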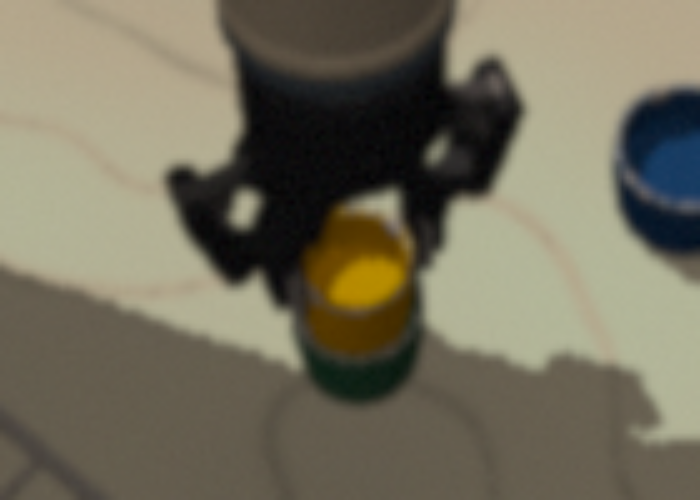

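Yellow has risen to a rim height of about 80 mm, at crop (355,265). The green pail stays on the table below it, at crop (360,370), and the force shows only about 60 g of load. I'll carry yellow to the third mark.

Request:
apply_moves(series=[[0,0,0.03,0,0,0,1],[0,0,0.07,0,0,0,1],[0,0,0.12,0,0,0,1],[0,0,0.16,0,0,0,1],[0.01,0.07,0.16,0,0,0,1],[0.02,0.14,0.16,0,0,0,1],[0.03,0.21,0.16,0,0,0,1],[0.04,0.28,0.16,0,0,0,1],[0.05,0.35,0.16,0,0,0,1],[0.06,0.42,0.16,0,0,0,1],[0.07,0.49,0.16,0,0,0,1],[0.08,0.56,0.16,0,0,0,1],[0.09,0.63,0.16,0,0,0,1],[0.0954,0.68,0.16,0,0,0,1],[0.0954,0.7026,0.16,0,0,0,1],[0.0954,0.7026,0.12,0,0,0,1],[0.0954,0.7026,0.06,0,0,0,1],[0.0954,0.7026,0.0,0,0,0,1],[0.0954,0.7026,-0.02,0,0,0,1],[0.0954,0.7026,-0.03,0,0,0,1]])

```text
time: 5.98
position: [487.7, 183.2, 46.4]
ee_rot: [0.707, 0.707, -0.002, -0.001]
ft_force: [-0.2, -0.5, 0.2]
width: 47.1
gripper_force: 36.3
```

Request:
apply_moves(series=[[0,0,-0.006,0,0,0,1],[0,0,-0.012,0,0,0,1],[0,0,-0.012,0,0,0,1],[0,0,-0.012,0,0,0,1]])

```text
time: 6.32
position: [490.0, 184.3, 43.3]
ee_rot: [0.707, 0.707, 0.001, 0.0]
ft_force: [0.7, 0.5, -1.4]
width: 46.8
gripper_force: 36.3
```

Request:
apply_moves(series=[[0,0,-0.002,0,0,0,1],[0,0,-0.004,0,0,0,1],[0,0,-0.004,0,0,0,1],[0,0,-0.004,0,0,0,1]])

```text
time: 6.65
position: [490.0, 184.5, 41.8]
ee_rot: [0.707, 0.707, 0.001, 0.0]
ft_force: [-3.2, -1.9, 12.9]
width: 47.1
gripper_force: 37.4
```

Request:
apply_moves(series=[[0,0,0.002,0,0,0,0.5],[0,0,0.002,0,0,0,-0.2],[0,0,0.002,0,0,0,-1],[0,0,0.002,0,0,0,-1],[0,0,0.002,0,0,0,-1],[0,0,0.002,0,0,0,-1],[0,0,0.05,0,0,0,-1],[0,0,0.1,0,0,0,-1],[0,0,0.18,0,0,0,-1],[0,0,0.18,0,0,0,-1],[-0.0962,-0.7034,0.18,0,0,0,-1],[-0.0962,-0.7034,0.18,0,0,0,-1],[-0.0962,-0.7034,0.18,0,0,0,-1],[-0.0962,-0.7034,0.18,0,0,0,-1],[-0.0962,-0.7034,0.18,0,0,0,-1],[-0.0962,-0.7034,0.18,0,0,0,-1],[-0.0962,-0.7034,0.18,0,0,0,-1],[-0.0962,-0.7034,0.18,0,0,0,-1],[-0.0962,-0.7034,0.18,0,0,0,-1],[-0.0962,-0.7034,0.18,0,0,0,-1]])

```text
time: 8.32
position: [440.9, -171.3, 130.4]
ee_rot: [0.708, 0.706, -0.0, 0.001]
ft_force: [0.9, 0.7, -0.2]
width: 85.2
gripper_force: 0.0
```

Run:
```python
from h import *
o=env.get_obs();print(o["position"],o["width"])
for n in("top","side"):
    c=env.camera(n);P=cloud(c);C=c["color"].astype(int)
    m=near(P,(489.3,184),45,50,75); print(n,"yel",circ(P[m]))
    m=near(P,(441,-167.5),45,36,58)
    if m.sum()>5: print(n,"green",circ(P[m]))
```

```text
[ 440.90557877 -171.34160859  130.35952904] 85.18487159683916
top yel [489.3 184.1  23.8 490.1 184.1  60.6 118. ]
top green [ 441.6 -166.3   27.7  442.  -162.9   49.1  104. ]Traceback (most recent call last):
  File "<stdin>", line 5, in <module>
  File "h.py", line 16, in circ
    mid=(np.percentile(Q[:,:2],1,axis=0)+np.percentile(Q[:,:2],99,axis=0))/2
         ~~~~~~~~~~~~~^^^^^^^^^^^^^^^^^^
    return _quantile_unchecked(
        a, q, axis, out, overwrite_input, method, keepdims, weights)
    return _ureduce(a,
                    func=_quantile_ureduce_func,
    ...<5 lines>...
                    overwrite_input=overwrite_input,
                    method=method)
    r = func(a, **kwargs)
    result = _quantile(arr,
                       quantiles=q,
    ...<2 lines>...
                       out=out,
                       weights=wgt)
    slices_having_nans = np.isnan(arr[-1, ...])
                                  ~~~^^^^^^^^^
IndexError: index -1 is out of bounds for axis 0 with size 0
```

Yellow is on mark c with its centre within 1 mm. Now green.

Request:
apply_moves(series=[[0,0.001,-0.06,0,0,0,-1],[0,0.001,-0.12,0,0,0,-1],[0,0.001,-0.17,0,0,0,-1],[0,0.001,-0.21,0,0,0,-1],[0,0.001,-0.23,0,0,0,-1],[0,0.001,-0.23,0,0,0,-1],[0,0.001,-0.23,0,0,0,0],[0,0.001,-0.23,0,0,0,1],[0,0.001,-0.23,0,0,0,1],[0,0.001,-0.23,0,0,0,1],[0,0.001,-0.23,0,0,0,1],[0,0.001,-0.23,0,0,0,1],[0,0.001,-0.23,0,0,0,1]])

```text
time: 9.5
position: [442.2, -167.1, 16.8]
ee_rot: [0.707, 0.707, 0.001, 0.001]
ft_force: [-0.1, 3.3, 7.2]
width: 55.4
gripper_force: 36.4
```

Request:
apply_moves(series=[[0,0,0.02,0,0,0,1],[0,0,0.06,0,0,0,1],[0,0,0.12,0,0,0,1],[0,0,0.2,0,0,0,1],[0.005,0.06,0.22,0,0,0,1],[0.01,0.13,0.22,0,0,0,1],[0.02,0.2,0.22,0,0,0,1],[0.03,0.27,0.22,0,0,0,1],[0.04,0.34,0.22,0,0,0,1],[0.05,0.41,0.22,0,0,0,1],[0.06,0.48,0.22,0,0,0,1],[0.07,0.55,0.22,0,0,0,1],[0.08,0.62,0.22,0,0,0,1],[0.089,0.69,0.22,0,0,0,1],[0.089,0.76,0.22,0,0,0,1],[0.089,0.82,0.22,0,0,0,1],[0.089,0.86,0.22,0,0,0,1],[0.089,0.8818,0.22,0,0,0,1],[0.089,0.8818,0.22,0,0,0,1],[0.089,0.8818,0.22,0,0,0,1]])

```text
time: 11.17
position: [485.5, 273.6, 125.8]
ee_rot: [0.707, 0.708, -0.0, 0.0]
ft_force: [-0.7, -0.5, -1.7]
width: 55.8
gripper_force: 37.5
```

Request:
apply_moves(series=[[0,0,-0.06,0,0,0,1],[0,0,-0.12,0,0,0,1],[0,0,-0.16,0,0,0,1],[0,0,-0.18,0,0,0,1],[0,0,-0.188,0,0,0,1],[0,0,-0.192,0,0,0,1],[0,0,-0.194,0,0,0,1],[0,0,-0.194,0,0,0,1],[0,0,-0.194,0,0,0,1]])

```text
time: 11.92
position: [486.4, 274.2, 29.4]
ee_rot: [0.707, 0.707, 0.001, 0.0]
ft_force: [-0.2, -0.1, -0.9]
width: 55.5
gripper_force: 37.5
```

Request:
apply_moves(series=[[0,0,-0.003,0,0,0,1],[0,0,-0.003,0,0,0,1],[0,0,-0.002,0,0,0,0.3],[0,0,-0.002,0,0,0,-0.3],[0,0,-0.002,0,0,0,-1],[0,0,-0.002,0,0,0,-1],[0,0,-0.002,0,0,0,-1],[0,0,-0.002,0,0,0,-1],[0,0,0.03,0,0,0,-1],[0,0,0.07,0,0,0,-1],[0,0,0.14,0,0,0,-1],[0,0,0.2,0,0,0,-1],[0,0,0.2,0,0,0,-1]])

```text
time: 13.0
position: [488.7, 275.6, 133.7]
ee_rot: [0.707, 0.707, 0.004, 0.001]
ft_force: [1.6, 0.0, -0.3]
width: 85.4
gripper_force: 0.0
```

Request:
apply_moves(series=[[0.2278,-0.8544,0,0,0,0,-1],[0.2278,-0.8544,0,0,0,0,-1],[0.2278,-0.8544,0,0,0,0,-1],[0.2278,-0.8544,0,0,0,0,-1],[0.2278,-0.8544,0,0,0,0,-1],[0.2278,-0.8544,0,0,0,0,-1],[0.2278,-0.8544,0,0,0,0,-1],[0.2278,-0.8544,0,0,0,0,-1],[0.2278,-0.8544,0,0,0,0,-1],[0.2278,-0.8544,0,0,0,0,-1],[0.2278,-0.8544,0,0,0,0,-1],[0.2278,-0.8544,0,0,0,0,-1],[0.2278,-0.8544,0,0,0,0,-1],[0.2278,-0.8544,0,0,0,0,-1],[0.2278,-0.8544,0,0,0,0,-1]])

```text
time: 14.25
position: [599.1, -152.1, 127.9]
ee_rot: [0.707, 0.708, -0.0, -0.0]
ft_force: [0.1, -0.0, -0.1]
width: 85.4
gripper_force: 0.0
```

Run:
```python
from h import *
c=env.camera("top");P=cloud(c)
for k,xy in dict(green=(485.7,273.9),yel=(489.3,184)).items():
    m=near(P,xy,45,50,75); print(k,circ(P[m]) if m.sum()>5 else 0)
print(env.get_obs()["position"])
```

```text
green [486.5 274.4  28.5 485.6 273.4  60.8 162. ]
yel [489.9 183.9  24.3 490.1 184.1  60.8 118. ]
[ 599.19299288 -151.9630494   128.05513546]
```

Green and yellow are placed well. Now blue.

Request:
apply_moves(series=[[0,0,-0.06,0,0,0,-1],[0,0,-0.12,0,0,0,-1],[0,0,-0.15,0,0,0,-1],[0,0,-0.18,0,0,0,-1],[0,0,-0.21,0,0,0,-1],[0,0,-0.23,0,0,0,-1],[0,0,-0.23,0,0,0,-0.6],[0,0,-0.23,0,0,0,0],[0,0,-0.23,0,0,0,1],[0,0,-0.23,0,0,0,1],[0,0,-0.23,0,0,0,1],[0,0,-0.23,0,0,0,1],[0,0,-0.23,0,0,0,1]])

```text
time: 15.38
position: [599.8, -153.4, 13.7]
ee_rot: [0.707, 0.707, 0.0, 0.0]
ft_force: [-0.5, -0.5, -0.9]
width: 63.9
gripper_force: 38.7
```

Request:
apply_moves(series=[[0,0,0.02,0,0,0,1],[0,0,0.06,0,0,0,1],[0,0,0.12,0,0,0,1],[0,0,0.2,0,0,0,1],[-0.02,0.06,0.22,0,0,0,1],[-0.05,0.13,0.22,0,0,0,1],[-0.08,0.2,0.22,0,0,0,1],[-0.11,0.27,0.22,0,0,0,1],[-0.14,0.34,0.22,0,0,0,1],[-0.17,0.41,0.22,0,0,0,1],[-0.2,0.48,0.22,0,0,0,1],[-0.22,0.55,0.22,0,0,0,1],[-0.2348,0.62,0.22,0,0,0,1],[-0.2348,0.69,0.22,0,0,0,1],[-0.2348,0.76,0.22,0,0,0,1],[-0.2348,0.82,0.22,0,0,0,1],[-0.2348,0.9,0.22,0,0,0,1]])

```text
time: 16.8
position: [481.8, 297.5, 124.1]
ee_rot: [0.707, 0.707, -0.0, 0.0]
ft_force: [0.6, -0.3, -1.1]
width: 63.7
gripper_force: 39.0
```

Request:
apply_moves(series=[[0,0.07,0,0,0,0,1],[0,0.11,0,0,0,0,1],[0,0.1346,0,0,0,0,1],[0,0.1346,0,0,0,0,1],[0,0.1346,0,0,0,0,1],[0,0.1346,-0.06,0,0,0,1],[0,0.1346,-0.12,0,0,0,1],[0,0.1346,-0.16,0,0,0,1],[0,0.1346,-0.18,0,0,0,1],[0,0.1346,-0.188,0,0,0,1],[0,0.1346,-0.194,0,0,0,1],[0,0.1346,-0.194,0,0,0,1],[0,0.1346,-0.194,0,0,0,1]])

```text
time: 17.88
position: [483.0, 364.2, 27.4]
ee_rot: [0.707, 0.707, 0.001, 0.0]
ft_force: [0.8, 0.4, -1.6]
width: 64.1
gripper_force: 39.0
```

Request:
apply_moves(series=[[0,0,-0.002,0,0,0,1],[0,0,-0.004,0,0,0,1],[0,0,-0.004,0,0,0,1],[0,0,-0.003,0,0,0,0.1],[0,0,-0.003,0,0,0,-0.5],[0,0,-0.003,0,0,0,-1],[0,0,-0.003,0,0,0,-1],[0,0,-0.003,0,0,0,-1],[0,0,0.03,0,0,0,-1],[0,0,0.07,0,0,0,-1],[0,0,0.14,0,0,0,-1],[0,0,0.2,0,0,0,-1],[0,0,0.2,0,0,0,-1]])

```text
time: 18.97
position: [485.0, 366.1, 132.0]
ee_rot: [0.707, 0.707, 0.004, 0.001]
ft_force: [1.1, 0.0, 1.3]
width: 85.4
gripper_force: 0.0
```

Request:
apply_moves(series=[[0.06,-0.9,0,0,0,0,-1],[0.06,-0.9,0,0,0,0,-1],[0.06,-0.9,0,0,0,0,-1],[0.06,-0.9,0,0,0,0,-1],[0.06,-0.9,0,0,0,0,-1],[0.06,-0.9,0,0,0,0,-1],[0.06,-0.9,0,0,0,0,-1],[0.06,-0.9,0,0,0,0,-1],[0.06,-0.9,0,0,0,0,-1],[0.06,-0.9,0,0,0,0,-1],[0.06,-0.9,0,0,0,0,-1],[0.06,-0.9,0,0,0,0,-1]])

```text
time: 19.97
position: [512.6, -91.2, 126.2]
ee_rot: [0.708, 0.706, -0.0, 0.001]
ft_force: [-0.2, -0.4, -0.2]
width: 85.5
gripper_force: 0.0
```

Request:
apply_moves(series=[[0.0422,-0.5516,0,0,0,0,-1],[0.0422,-0.5516,0,0,0,0,-1],[0.0422,-0.5516,0,0,0,0,-1],[0.0422,-0.5516,0,0,0,0,-1],[0.0422,-0.5516,0,0,0,0,-1],[0.0422,-0.5516,0,0,0,0,-1],[0.0422,-0.5516,0,0,0,0,-1],[0.0422,-0.5516,0,0,0,0,-1],[0.0422,-0.5516,0,0,0,0,-1],[0.0422,-0.5516,0,0,0,0,-1],[0.0422,-0.5516,0,0,0,0,-1]])

```text
time: 20.88
position: [533.1, -360.2, 125.9]
ee_rot: [0.707, 0.708, 0.0, -0.001]
ft_force: [-0.8, 0.6, -0.8]
width: 85.3
gripper_force: 0.0
```

Run:
```python
from h import *
c=env.camera("top");P=cloud(c)
for k,xy in dict(blue=(482.2,364),green=(485.7,273.9),yel=(489.3,184)).items():
    m=near(P,xy,45,50,75); print(k,circ(P[m]) if m.sum()>5 else 0)
print(env.get_obs()["position"])
```

```text
blue [482.4 363.4  32.5 483.1 363.3  60.2 207. ]
green [486.4 273.9  28.4 485.7 273.4  60.9 165. ]
yel [489.4 184.2  24.  490.1 183.9  61.  118. ]
[ 533.26999521 -360.17787709  126.10911446]
```

Blue is good too. Red is last.

Request:
apply_moves(series=[[0,0,-0.06,0,0,0,-1],[0,0,-0.12,0,0,0,-1],[0,0,-0.15,0,0,0,-1],[0,0,-0.18,0,0,0,-1],[0,0,-0.2,0,0,0,-1],[0,0,-0.214,0,0,0,-1],[0,0,-0.214,0,0,0,0],[0,0,-0.214,0,0,0,1],[0,0,-0.214,0,0,0,1],[0,0,-0.214,0,0,0,1],[0,0,-0.214,0,0,0,1],[0,0,-0.214,0,0,0,1],[0,0,-0.214,0,0,0,1]])

```text
time: 22.02
position: [533.9, -362.2, 20.6]
ee_rot: [0.707, 0.707, 0.0, 0.001]
ft_force: [-1.0, 0.8, 6.0]
width: 39.3
gripper_force: 35.1
```

Request:
apply_moves(series=[[0,0,0.02,0,0,0,1],[0,0,0.06,0,0,0,1],[0,0,0.12,0,0,0,1],[0,0,0.18,0,0,0,1],[-0.01,0.06,0.18,0,0,0,1],[-0.02,0.13,0.18,0,0,0,1],[-0.03,0.2,0.18,0,0,0,1],[-0.04,0.27,0.18,0,0,0,1],[-0.05,0.34,0.18,0,0,0,1],[-0.06,0.41,0.18,0,0,0,1],[-0.07,0.48,0.18,0,0,0,1],[-0.0806,0.55,0.18,0,0,0,1],[-0.0806,0.62,0.18,0,0,0,1],[-0.0806,0.69,0.18,0,0,0,1],[-0.0806,0.76,0.18,0,0,0,1],[-0.0806,0.83,0.18,0,0,0,1],[-0.0806,0.88,0.18,0,0,0,1],[-0.0806,0.9114,0.18,0,0,0,1],[-0.0806,0.9114,0.18,0,0,0,1]])

```text
time: 23.6
position: [493.3, 96.5, 110.2]
ee_rot: [0.706, 0.708, 0.001, 0.0]
ft_force: [0.8, 0.4, -1.0]
width: 39.5
gripper_force: 35.4
```

Request:
apply_moves(series=[[0,0,-0.04,0,0,0,1],[0,0,-0.09,0,0,0,1],[0,0,-0.12,0,0,0,1],[0,0,-0.14,0,0,0,1],[0,0,-0.148,0,0,0,1],[0,0,-0.154,0,0,0,1],[0,0,-0.154,0,0,0,1],[0,0,-0.154,0,0,0,1]])

```text
time: 24.27
position: [493.7, 93.7, 33.1]
ee_rot: [0.707, 0.707, 0.001, 0.0]
ft_force: [0.3, 0.3, -0.1]
width: 39.3
gripper_force: 35.4
```

Request:
apply_moves(series=[[0,0,-0.003,0,0,0,1],[0,0,-0.003,0,0,0,1],[0,0,-0.002,0,0,0,0.5],[0,0,-0.002,0,0,0,-0.2],[0,0,-0.002,0,0,0,-1],[0,0,-0.002,0,0,0,-1],[0,0,-0.002,0,0,0,-1],[0,0,-0.002,0,0,0,-1],[0,0,0.03,0,0,0,-1],[0,0,0.07,0,0,0,-1],[0,0,0.14,0,0,0,-1],[0,0,0.2,0,0,0,-1],[0,0,0.2,0,0,0,-1]])

```text
time: 25.35
position: [496.2, 94.5, 137.3]
ee_rot: [0.707, 0.707, 0.003, 0.002]
ft_force: [1.4, 0.2, 0.9]
width: 85.2
gripper_force: 0.0
```

Request:
apply_moves(series=[[0,-0.5,0.1,0,0,0,-1],[0,-0.5,0.1,0,0,0,-1],[0,-0.5,0.1,0,0,0,-1],[0,-0.5,0.1,0,0,0,-1],[0,-0.5,0.1,0,0,0,-1],[0,-0.5,0.1,0,0,0,-1],[0,-0.5,0.1,0,0,0,-1],[0,-0.5,0.1,0,0,0,-1],[0,-0.5,0.1,0,0,0,-1]])

```text
time: 26.1
position: [492.5, -156.0, 181.7]
ee_rot: [0.708, 0.707, -0.0, -0.001]
ft_force: [-0.5, 0.6, 0.2]
width: 85.1
gripper_force: 0.0
```

Run:
```python
from h import *
for n in("top","side"):
    c=env.camera(n);P=cloud(c);cv2.imwrite(f"pics/{n}9.png",c["color"])
    for k,xy in dict(blue=(482.2,364),green=(485.7,273.9),yel=(489.3,184),red=(493,93.9)).items():
        m=near(P,xy,45,50,75); print(n,k,circ(P[m]) if m.sum()>5 else 0)
```

```text
top blue [482.1 363.4  32.3 483.1 363.1  60.7 209. ]
top green [485.9 274.   28.1 485.7 273.7  60.6 162. ]
top yel [489.6 184.   24.2 490.1 184.   60.9 119. ]
top red [493.2  94.1  19.9 492.7  94.5  61.   88. ]
side blue [481.2 363.1  34.5 481.  363.4  59.1 140. ]
side green [485.8 274.1  29.5 484.5 273.1  59.5 132. ]
side yel [487.5 184.1  26.1 488.7 183.4  59.4 124. ]
side red [492.   93.2  21.5 492.6  93.2  59.4 107. ]
```

View pics/top9.png

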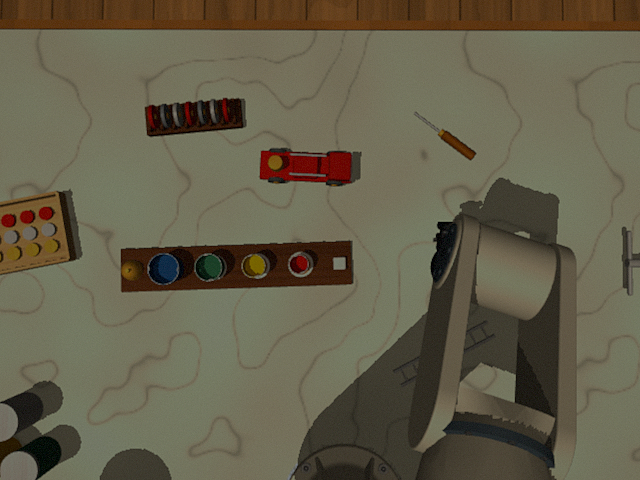

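All four pails stand on their marks: blue (164,267), green (210,267), yellow (256,265) and red (300,264). The bell is at (132,270), and the engine at (305,166) has not moved.

```bash
python3 -c "
from rig import env
print(env.close_job())"
```

```text
the job is handed in; nothing more can be done
None
```

The job is handed in, though no verdict came back: from the bell outward, blue, green, yellow and red each stand upright within about 2 mm of their mark's centre by the cameras, green stayed down when yellow was lifted out, and the engine was not touched.

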